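# Put the swapped ink bottles back in their colour holders

## Task

The four ink bottles are standing in the wrong holders. Swap them round until each one stands in the holder of its own colour, parking a bottle in the empty grey holder when you need room and leaving that one empty at the end. Keep the bottles upright, do not stand them on the mat, and leave the tattoo machine on its rest undisturbed.

Things in the scene. Friction and masses are not known exactly. Their poses are not given: they have to be found in the camera images.
- ink_red: red ink bottle: round, 34 mm in diameter and straight-sided from its foot up to 62 mm, then a shoulder and a narrow red nozzle cap with a white collar, 92 mm tall in all, 40 to 80 g. Origin at the centre of its underside, z up along the bottle. It stands in a holder of another colour at the start.
- ink_blue: blue ink bottle: round, 34 mm in diameter and straight-sided from its foot up to 62 mm, then a shoulder and a narrow blue nozzle cap with a white collar, 92 mm tall in all, 40 to 80 g. Origin at the centre of its underside, z up along the bottle. It stands in a holder of another colour at the start.
- ink_green: green ink bottle: round, 34 mm in diameter and straight-sided from its foot up to 62 mm, then a shoulder and a narrow green nozzle cap with a white collar, 92 mm tall in all, 40 to 80 g. Origin at the centre of its underside, z up along the bottle. It stands in a holder of another colour at the start.
- ink_yellow: yellow ink bottle: round, 34 mm in diameter and straight-sided from its foot up to 62 mm, then a shoulder and a narrow yellow nozzle cap with a white collar, 92 mm tall in all, 40 to 80 g. Origin at the centre of its underside, z up along the bottle. It stands in a holder of another colour at the start.
- holder_red: red ink holder: a low round cup fixed to the mat, 68 mm outside, 52 mm inside diameter, 16 mm tall, its inner floor 6 mm above its underside; origin at the centre of its underside, z up. The red ink bottle belongs in it.
- holder_blue: blue ink holder: a low round cup fixed to the mat, 68 mm outside, 52 mm inside diameter, 16 mm tall, its inner floor 6 mm above its underside; origin at the centre of its underside, z up. The blue ink bottle belongs in it.
- holder_green: green ink holder: a low round cup fixed to the mat, 68 mm outside, 52 mm inside diameter, 16 mm tall, its inner floor 6 mm above its underside; origin at the centre of its underside, z up. The green ink bottle belongs in it.
- holder_yellow: yellow ink holder: a low round cup fixed to the mat, 68 mm outside, 52 mm inside diameter, 16 mm tall, its inner floor 6 mm above its underside; origin at the centre of its underside, z up. The yellow ink bottle belongs in it.
- holder_grey: grey spare holder: the same low round cup (68 mm outside, 52 mm inside, 16 mm tall, inner floor 6 mm above its underside), fixed to the mat, empty at the start; origin at the centre of its underside, z up. Parking spot, no bottle belongs in it.
- machine: tattoo machine: loose pen-shaped barrel 29 mm thick, 117 mm long, teal back end, copper band, black grip, clear tip; it lies level on a low metal rest, its top 43 mm above the mat. Origin on its axis near mid-length, x along it to the tip. Leave it where it is. (Other things around the holders are under 40 mm high, the black case beyond them 46 mm.)

How it is judged:
By the outcome, as a careful person would: the job done as asked, in the order asked, and still so for the second after the job is handed in, with the robot touching nothing.
It also fails if it takes over 141 s, if anything falls off the work surface, if the arm or the gripper's body presses on something with over 40 N, if the wrist force passes 120 N, or if a joint passes its speed limit or range.

## Robot

A 7-joint arm with a two-finger parallel gripper is mounted at the origin on the work surface. World frame = base frame: x ahead of the robot, y to its left, z up, the work surface at z = 0. Lengths are in m, angles in degrees, forces in N, time in s.
With the tool pointing down it reaches from about 0.35 to 0.9 m from the base axis. Payload 7.2 kg.
Tool frame: the origin (TCP) lies on the front face of the gripper's body, between the roots of the fingers; the fingertips stand 73 mm ahead of it and the grasp point (between the pads) lies 54 mm ahead of it; z points along the fingers, y is the line along which they close (so a half turn about z gives the same grasp; the last joint's range is limited). The gripper opens to 85 mm and grips with 20 to 120 N. Pads are 22 mm wide; open, the fingers measure 114 mm over their backs; the gripper's body (76 mm by 85 mm) begins 54 mm behind the grasp point. The pads swing forward as they close: fully open they stand 13 mm farther back than shut.
Start: joints at [-75.355, 23.554, -0.728, 91.456, 0.321, 64.991, -4.71], TCP at [0.199, 0.593, 0.304] pointing down, gripper open.
Joint ranges: [-169.25, 169.25], [-16.82, 113.86], [-84.01, 82.57], [7.8, 145.47], [-59.2, 239.2], [7.22, 106.19], [-163.78, 163.78]. Speed limits (degrees/s): [136.94, 136.94, 172.46, 172.46, 180, 180, 180].

## Interface

Orientations are given as a 3x3 rotation matrix whose columns are the frame's x, y, z axes.
In Python, from station import env, viewer, finish_job gives the robot as it stands.
- The arm moves only by the shell command python3 -m inch 'ROWS'. ROWS is a JSON object of lists of equal length, an entry for each row: "offset": the shift along the tool's x, y, z in mm, a list of three; "twist": the turn about the tool's z in rad; "grip": the closure, from 0 (fully open) to 1 (shut). A call has 1 to 8 rows; each row shifts and turns the commanded pose from where the row before left it, along the tool's axes as they then stand; what a row does not reach is not made up. A row lasts 1/12 s, in which the tool goes at most 41.7 mm and 7.16 degrees, less where a joint would pass 70% of its speed; a pose out of reach is approached as far as the arm can. A call with a gripper value outside its range is refused whole. The fingers move at their own pace and stop on an object; the grip force is fixed at half the most. Time passes only in rows, so rows that do not move let the fingers close. It gives the time, the measured TCP pose, the force, the opening and the grip force at its end, in the units of the state.
- env.get_state(): the state, without advancing time (a new reading comes with each control period).
- viewer.read_camera(name): name is "side" or "top" or "wrist"; returns a dict with "frame" (420x560x3 uint8, red, green, blue), "vfov" (degrees; the focal length in pixels is half the picture's height over the tangent of half this angle, whatever the lens; pixels are square), "cx", "cy" (the principal point, pixels), "pose" (4x4, takes a point from camera to world coordinates). Camera axes: x right, y down, z forward; pixel columns grow to the right and rows downward; lengths in m; the calibration is good to about 2 mm. The wrist camera is an equidistant fisheye: a pixel r from the principal point sees the ray r / f radians off the axis. A picture is of the moment at which its call begins. There is no depth.
- finish_job(): hands the job in; it is judged then, once.
The state is a dict: "t": time; "q": joint angles; "dq": joint speeds; "joint_torque": joint torques, N m; "ee_pos": TCP position; "eef_rot": TCP orientation; "contact_force": force on the tool from outside, world axes, zero at the start; "wrist_torque": the same for the moment, N m; "width": opening from 0.0 (shut) to 1.0 (fully open); "gripper_force": force on a finger pad.
Only numpy, scipy, OpenCV 4.12 (cv2) and the standard library are available. Lean on these libraries where they do the work, as an engineer would, in place of code of your own. Each camera call takes 0.05 s, during which the arm holds its last target. There are 200 camera calls.

## Working session

There is one attempt and no reset: what is moved stays moved. The work goes in short steps, Python scripts to look and compute and a shell command to move; the robot and the scene stay as the last step left them, time stands still between calls to the robot, and variables do not carry over. Pictures are saved under pics/ and viewed, at most 14 in all, crops included, and the job is handed in when it is done.

```bash
ls; mkdir -p pics; python3 - <<'E'
from station import env,viewer
import cv2,numpy as np
s=env.get_state();print(s)
for n in("top","side"):
    c=viewer.read_camera(n);print(n,c["vfov"],c["cx"],c["cy"],c["pose"].tolist() if hasattr(c["pose"],'tolist') else c["pose"])
    cv2.imwrite(f"pics/{n}0.png",c["frame"][:,:,::-1])
E
```

```text
pics
{'t': 0.0, 'q': array([-75.35588869,  23.60075123,  -0.72851792,  91.50584749,
         0.31952121,  64.98984966,  -4.7094482 ]), 'dq': array([-0.10560824,  0.03219154, -0.03714144,  0.04481405, -0.05442522,
       -0.07815359,  0.09761986]), 'joint_torque': array([ 7.91370785e-04, -6.00628352e+01,  6.81916103e-01, -2.99412400e+01,
        1.38082233e-02,  1.03695694e-02,  2.55267048e-05]), 'ee_pos': array([0.19875068, 0.5921432 , 0.30303212]), 'eef_rot': array([[-9.48044170e-01,  3.18138434e-01, -4.33575840e-04],
       [ 3.18138715e-01,  9.48042842e-01, -1.59006084e-03],
       [-9.48109921e-05, -1.64538517e-03, -9.99998642e-01]]), 'contact_force': array([ 0.04700431,  0.35429666, -0.44629989]), 'wrist_torque': array([-0.02940243,  0.05598208, -0.03549564]), 'gripper_force': 0.0, 'width': 0.9990438198348814}
top 44.6421786548117 282.23773419576594 203.771754769877 [[0.018444634931004546, -0.9972376489130761, 0.07195044845295887, 0.4548204013652704], [-0.9996911756227403, -0.019592917436613976, -0.01528630002143694, 0.009302977320818858], [0.016653793090023867, -0.07164627817718064, -0.9972910618265224, 0.9562634682940501], [0.0, 0.0, 0.0, 1.0]]
side 42.199205003743565 273.05936020238215 211.29236799134978 [[0.8391327546749101, -0.2665085349722021, 0.4741618086884137, 0.04026064413199634], [-0.5437318271375579, -0.43433473769185393, 0.7181288434478882, -0.7426601500083329], [0.014557478811598582, -0.8604223012109339, -0.509373677558559, 0.5727902858844298], [0.0, 0.0, 0.0, 1.0]]
```

View pics/top0.png

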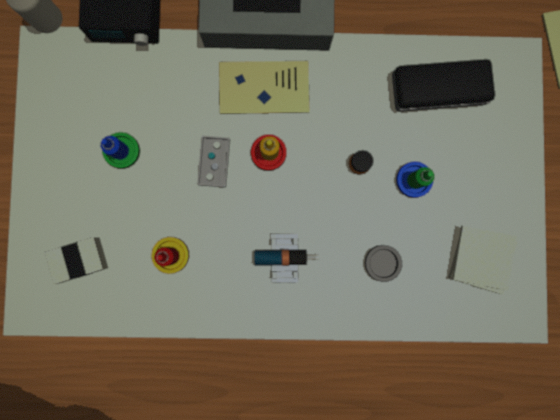

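View pics/side0.png

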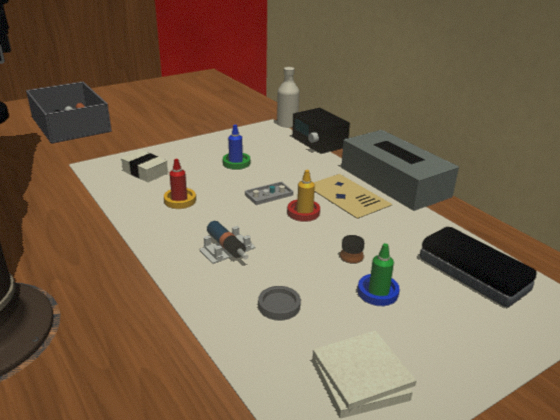

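The top view shows blue in the green holder (121,150), yellow in red (268,152), red in yellow (170,255), green in blue (415,179), and the empty grey holder at (383,263). These are two 2-cycles, so six moves. The side view agrees.

```bash
cat > h.py <<'E'
from station import env,viewer
import cv2,numpy as np
H={'red':[(0,8),(172,180)],'yellow':[(14,33)],'green':[(45,80)],'blue':[(105,130)]}
def ray(c,u,v):
    f=c["frame"].shape[0]/2/np.tan(np.radians(c["vfov"]/2));P=np.array(c["pose"])
    return P[:3,3],P[:3,:3]@np.array([(u-c["cx"])/f,(v-c["cy"])/f,1])
def plane(c,u,v,z):
    o,d=ray(c,u,v);return (o+d*(z-o[2])/d[2])[:2]
def comps(c,col,mn=60):
    h=cv2.cvtColor(c["frame"],cv2.COLOR_RGB2HSV);m=np.zeros(h.shape[:2],np.uint8)
    for a,b in H[col]: m|=cv2.inRange(h,(a,130,50),(b,255,255))
    m=cv2.morphologyEx(m,cv2.MORPH_CLOSE,np.ones((3,3)))
    n,l,s,ce=cv2.connectedComponentsWithStats(m)
    return [(s[i],ce[i],l==i) for i in range(1,n) if s[i,4]>mn]
def tri(c1,p1,c2,p2):
    A=np.zeros((3,3));b=np.zeros(3)
    for c,p in((c1,p1),(c2,p2)):
        o,d=ray(c,*p);d=d/np.linalg.norm(d);M=np.eye(3)-np.outer(d,d);A+=M;b+=M@o
    return np.linalg.solve(A,b)
E
python3 - <<'E'
from h import *
t=viewer.read_camera("top");s=viewer.read_camera("side")
for n,c in(("top",t),("side",s)):
    for col in H:
        for st,ce,m in comps(c,col):
            p=np.argwhere(m)[:,::-1].astype(np.float32)
            (x,y),r=cv2.minEnclosingCircle(p)
            print(n,col,st,ce.round(1),"circ",round(x,1),round(y,1),round(r,1),plane(t,x,y,.012).round(4) if n=="top" else "")
g=cv2.cvtColor(t["frame"],cv2.COLOR_RGB2GRAY)[235:295,350:415]
m=(g<125).astype(np.uint8);m=cv2.morphologyEx(m,cv2.MORPH_OPEN,np.ones((3,3)))
(x,y),r=cv2.minEnclosingCircle(np.argwhere(m)[:,::-1].astype(np.float32));print("grey",x+350,y+235,r,plane(t,x+350,y+235,.012))
E
```

```text
top red [251 135  35  35 577] [267.4 155.2] circ 268.2 152.2 17.7 [0.6187 0.0229]
top red [155 248  23  18 329] [165.9 256.1] circ 166.1 256.0 11.3 [0.423  0.2057]
top yellow [    0     0   560   420 58914] [297.  306.8] circ 279.5 209.5 349.3 [ 5.122e-01 -3.000e-04]
top yellow [ 53   0  27  26 469] [68.8 11. ] circ 66.0 11.1 17.1 [0.8797 0.41  ]
top yellow [ 160    0   39   29 1058] [178.7  13.6] circ 179.0 13.5 23.3 [0.8806 0.1972]
top yellow [260 137  20  23 366] [269.1 147.7] circ 269.1 147.8 11.4 [0.6272 0.0213]
top yellow [152 237  37  36 690] [171.5 254. ] circ 169.7 255.0 18.4 [0.4249 0.1992]
top green [103 133  36  35 558] [124.4 151.7] circ 120.4 150.3 17.8 [0.6165 0.2968]
top green [415 168  19  18 204] [423.9 176.5] circ 423.9 176.3 9.2 [ 0.5796 -0.2687]
top blue [101 136  27  23 412] [113.8 147. ] circ 114.1 146.8 13.9 [0.6228 0.3088]
top blue [397 162  35  35 579] [410.2 180.2] circ 414.2 179.3 17.8 [ 0.5735 -0.2504]
side red [ 154    0  113   96 8488] [214.   38.3] circ 210.0 46.9 73.1 
side red [170 159  17  41 495] [177.6 182.1] circ 178.5 179.2 20.5 
side red [288 2
[... 234 characters left out ...]
 355] [180.  199.4] circ 179.5 196.8 15.8 
side yellow [ 429  196  131   86 3083] [503.4 236. ] circ 494.0 243.0 74.8 
side yellow [341 252  22   9  66] [349.  255.4] circ 351.5 255.5 10.5 
side yellow [ 473  362   87   58 2374] [530.2 400.1] circ 516.0 390.5 51.6 
side green [223 154  27  15 159] [237.  161.6] circ 236.0 158.5 13.0 
side green [380 244   9  14  88] [384.4 251.3] circ 384.5 250.5 6.7 
side green [372 257  21  38 560] [382.3 276.4] circ 381.3 275.5 19.5 
side blue [229 125  13  37 336] [235.2 146.4] circ 236.0 143.2 18.3 
side blue [358 274  41  31 593] [377.6 292.2] circ 378.0 288.6 20.5 
grey 382.36206817626953 262.43103408813477 19.959705352783203 [ 0.41826144 -0.19158194]
```

```bash
python3 - <<'E'
from h import *
t=viewer.read_camera("top");s=viewer.read_camera("side")
for n,a,b in(("yellow",(269.1,147.7),(305.8,193.5)),("red",(165.9,256.1),(177.8,182)),("blue",(113.8,147),(235.3,146.2)),("green",(422.5,177),(382.5,273))): print(n,tri(t,a,s,b).round(4))
print("grey",plane(t,383.3,263.2,.012))
E
python3 -m inch '{"offset":[[0,0,0],[0,0,0],[0,0,0],[0,0,0]],"twist":[-0.108,-0.108,-0.108,0],"grip":[0,0,0,0]}'
```

```text
yellow [0.6211 0.0204 0.049 ]
red [0.4242 0.1982 0.0493]
blue [0.6164 0.2976 0.0482]
green [ 0.5735 -0.2557  0.0472]
grey [ 0.41688375 -0.19332117]
t: 0.63
ee_pos: [0.1989, 0.5925, 0.3038]
eef_rot: [[-1.0, -0.005, -0.0], [-0.005, 1.0, -0.0], [0.0, -0.0, -1.0]]
contact_force: [-0.3, 0.6, -0.1]
width: 1.0
gripper_force: 0.0
```

```bash
python3 -m inch '{"offset":[[-26,-18.5,4],[-26,-18.5,4],[-26,-18.5,4],[-26,-18.5,4],[-26,-18.5,4],[-26,-18.5,4],[-26,-18.5,4],[-26,-18.5,4]],"twist":[0,0,0,0,0,0,0,0],"grip":[0,0,0,0,0,0,0,0]}' >/dev/null
python3 -m inch '{"offset":[[-26,-18.5,4],[-26,-18.5,4],[-26,-18.5,4],[-26,-18.5,4],[-26,-18.5,4],[-26,-18.5,4],[0,0,0],[0,0,0]],"twist":[0,0,0,0,0,0,0,0],"grip":[0,0,0,0,0,0,0,0]}'
python3 - <<'E'
from h import *
w=viewer.read_camera("wrist");print(w["vfov"],w["cx"],w["cy"],np.round(w["pose"],3).tolist());cv2.imwrite("pics/w1.png",w["frame"][:,:,::-1])
E
```

```text
t: 1.97
ee_pos: [0.5646, 0.3312, 0.2473]
eef_rot: [[-1.0, 0.008, -0.0], [0.008, 1.0, -0.001], [0.0, -0.001, -1.0]]
contact_force: [-0.4, 0.1, 0.1]
width: 0.997
gripper_force: 0.0
65.70646984690485 278.7803821557321 208.60400098386523 [[0.008, 0.952, 0.307, 0.485], [1.0, -0.007, -0.003, 0.333], [-0.001, 0.307, -0.952, 0.317], [0.0, 0.0, 0.0, 1.0]]
```

View pics/w1.png

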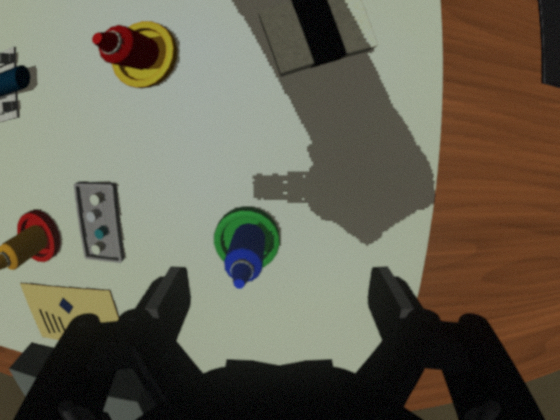

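The wrist view shows the blue bottle upright in the green holder (cup about (247,238), tip (239,283)), roughly between the fingers. I'll check its position by ray.

```bash
cat >> h.py <<'E'
def wplane(c,u,v,z):
    f=c["frame"].shape[0]/2/np.tan(np.radians(c["vfov"]/2));P=np.array(c["pose"])
    a=np.array([u-c["cx"],v-c["cy"]]);r=np.linalg.norm(a);th=r/f
    d=P[:3,:3]@np.r_[a/r*np.sin(th),np.cos(th)];o=P[:3,3]
    return (o+d*(z-o[2])/d[2])[:2]
E
python3 - <<'E'
from h import *
w=viewer.read_camera("wrist");print(wplane(w,239,283,.098),wplane(w,247,238,.012),env.get_state()["ee_pos"])
E
```

```text
[0.61593353 0.30261764] [0.6138246  0.30135012] [0.56235529 0.33418514 0.24775716]
```

```bash
python3 -m inch '{"offset":[[-18,-12,0],[-18,-12,0],[-17.5,-11,0],[0,0,0],[0,0,25],[0,0,25],[0,0,25],[0,0,20]],"twist":[0,0,0,0,0,0,0,0],"grip":[0,0,0,0,0,0,0,0]}'
python3 -m inch '{"offset":[[0,0,20],[0,0,15],[0,0,11],[0,0,0],[0,0,0],[0,0,0]],"twist":[0,0,0,0,0,0],"grip":[0,0,0,0,0,0]}'
python3 -m inch '{"offset":[[0,0,0],[0,0,0],[0,0,0],[0,0,0],[0,0,0],[0,0,0],[0,0,0],[0,0,0]],"twist":[0,0,0,0,0,0,0,0],"grip":[1,1,1,1,1,1,1,1]}'
```

```text
t: 2.73
ee_pos: [0.6145, 0.3005, 0.1514]
eef_rot: [[-1.0, -0.001, -0.001], [-0.001, 1.0, 0.001], [0.001, 0.001, -1.0]]
contact_force: [-0.8, -0.2, 0.9]
width: 1.004
gripper_force: 0.0
t: 3.23
ee_pos: [0.6167, 0.2995, 0.1081]
eef_rot: [[-1.0, -0.001, 0.001], [-0.001, 1.0, 0.001], [-0.001, 0.001, -1.0]]
contact_force: [-0.5, 0.5, 0.5]
width: 1.001
gripper_force: 0.0
t: 3.9
ee_pos: [0.6168, 0.2987, 0.1075]
eef_rot: [[-1.0, -0.0, 0.001], [-0.0, 1.0, 0.0], [-0.001, 0.0, -1.0]]
contact_force: [-0.1, -0.1, 5.2]
width: 0.377
gripper_force: 59.8
```

```bash
python3 -m inch '{"offset":[[0,0,-8],[0,0,-12],[0,0,-16],[0,0,-20],[0,0,-20],[0,0,-20],[0,0,-14],[0,0,0]],"twist":[0,0,0,0,0,0,0,0],"grip":[1,1,1,1,1,1,1,1]}'
python3 -m inch '{"offset":[[5,-12.3,0],[10,-24.6,0],[10,-24.6,0],[10,-24.6,0],[10,-24.6,0],[10,-24.6,0],[10,-24.6,0],[10,-24.6,0]],"twist":[0,0,0,0,0,0,0,0],"grip":[1,1,1,1,1,1,1,1]}'
python3 -m inch '{"offset":[[10,-24.6,0],[10,-24.6,0],[10,-24.6,0],[10,-24.6,0],[10,-24.6,0],[10,-24.6,0],[10,-24.6,0],[10,-24.6,0]],"twist":[0,0,0,0,0,0,0,0],"grip":[1,1,1,1,1,1,1,1]}'
python3 -m inch '{"offset":[[10,-24.6,0],[10,-24.6,0],[10,-24.6,0],[10,-24.6,0],[4.5,-12.2,0],[0,0,0],[0,0,0],[0,0,0]],"twist":[0,0,0,0,0,0,0,0],"grip":[1,1,1,1,1,1,1,1]}'
python3 - <<'E'
from h import *
w=viewer.read_camera("wrist");cv2.imwrite("pics/w2.png",w["frame"][:,:,::-1]);print(env.get_state()["ee_pos"])
E
```

```text
t: 4.57
ee_pos: [0.6179, 0.2992, 0.2215]
eef_rot: [[-1.0, -0.0, 0.006], [-0.0, 1.0, 0.003], [-0.006, 0.003, -1.0]]
contact_force: [1.1, 0.2, -0.2]
width: 0.386
gripper_force: 59.4
t: 5.23
ee_pos: [0.5404, 0.1128, 0.2164]
eef_rot: [[-1.0, -0.0, -0.001], [-0.0, 1.0, -0.0], [0.001, -0.0, -1.0]]
contact_force: [-0.1, -0.4, 0.3]
width: 0.377
gripper_force: 59.5
t: 5.9
ee_pos: [0.4605, -0.0838, 0.2166]
eef_rot: [[-1.0, -0.0, -0.0], [-0.0, 1.0, 0.0], [0.0, 0.0, -1.0]]
contact_force: [0.3, 0.3, -0.2]
width: 0.378
gripper_force: 59.5
t: 6.57
ee_pos: [0.4172, -0.1925, 0.2167]
eef_rot: [[-1.0, -0.001, -0.0], [-0.001, 1.0, 0.001], [0.0, 0.001, -1.0]]
contact_force: [-0.6, 0.2, -0.7]
width: 0.38
gripper_force: 59.5
[ 0.41733581 -0.19228405  0.2166882 ]
```

View pics/w2.png

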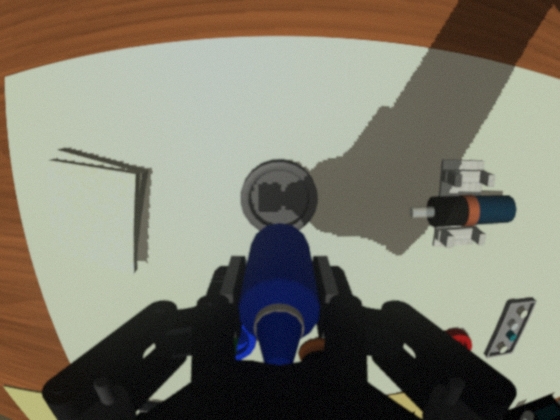

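The blue bottle is held upright, with the grey cup centred at about (279.5,198) directly ahead.

```bash
python3 - <<'E'
from h import *
w=viewer.read_camera("wrist");print(wplane(w,279.5,198,.014),env.get_state()["ee_pos"])
E
```

```text
[ 0.41637576 -0.1904585 ] [ 0.41743119 -0.19222687  0.21672675]
```

```bash
python3 -m inch '{"offset":[[0,0,15],[0,0,20],[0,0,20],[0,0,20],[0,0,15],[0,0,10],[0,0,5],[0,0,3]],"twist":[0,0,0,0,0,0,0,0],"grip":[1,1,1,1,1,1,1,1]}'
python3 -m inch '{"offset":[[0,0,0],[0,0,0],[0,0,0],[0,0,0],[0,0,0],[0,0,0],[0,0,0],[0,0,0]],"twist":[0,0,0,0,0,0,0,0],"grip":[1,1,1,0.5,0.3,0,0,0]}'
python3 -m inch '{"offset":[[0,0,0],[0,0,0],[0,0,-10],[0,0,-20],[0,0,-30],[0,0,-30],[0,0,-20],[0,0,0]],"twist":[0,0,0,0,0,0,0,0],"grip":[0,0,0,0,0,0,0,0]}'
python3 - <<'E'
from h import *
w=viewer.read_camera("wrist");cv2.imwrite("pics/w3.png",w["frame"][:,:,::-1]);print(env.get_state()["ee_pos"])
E
```

```text
t: 7.33
ee_pos: [0.4171, -0.1928, 0.1084]
eef_rot: [[-1.0, -0.001, -0.001], [-0.001, 1.0, 0.0], [0.001, 0.0, -1.0]]
contact_force: [0.4, -0.2, -0.6]
width: 0.381
gripper_force: 59.5
t: 8.0
ee_pos: [0.4171, -0.1934, 0.109]
eef_rot: [[-1.0, -0.0, 0.0], [-0.0, 1.0, -0.0], [-0.0, -0.0, -1.0]]
contact_force: [0.4, 1.2, -0.3]
width: 0.997
gripper_force: 0.0
t: 8.67
ee_pos: [0.4187, -0.1942, 0.2235]
eef_rot: [[-1.0, 0.0, 0.007], [0.0, 1.0, -0.002], [-0.007, -0.002, -1.0]]
contact_force: [0.4, -0.1, -0.5]
width: 1.0
gripper_force: 0.0
[ 0.41807878 -0.1937694   0.22150198]
```

View pics/w3.png

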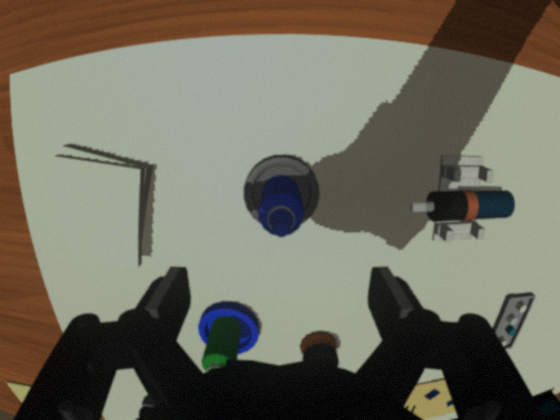

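Blue stands upright in the grey cup, around (281,190), and the machine is untouched. Next is green: grasp it and carry it to the green holder.

```bash
python3 -m inch '{"offset":[[-26,-10,0],[-26,-10,0],[-26,-10,0],[-26,-10,0],[-26,-10,0],[-26.5,-10,0],[0,0,0],[0,0,0]],"twist":[0,0,0,0,0,0,0,0],"grip":[0,0,0,0,0,0,0,0]}'
python3 -m inch '{"offset":[[0,0,15],[0,0,22],[0,0,22],[0,0,20],[0,0,15],[0,0,11],[0,0,6],[0,0,0]],"twist":[0,0,0,0,0,0,0,0],"grip":[0,0,0,0,0,0,0,0]}'
python3 -m inch '{"offset":[[0,0,0],[0,0,0],[0,0,0],[0,0,0],[0,0,0],[0,0,0],[0,0,0],[0,0,0]],"twist":[0,0,0,0,0,0,0,0],"grip":[0,1,1,1,1,1,1,1]}'
```

```text
t: 9.38
ee_pos: [0.5736, -0.2533, 0.2171]
eef_rot: [[-1.0, -0.0, -0.003], [-0.0, 1.0, 0.001], [0.003, 0.001, -1.0]]
contact_force: [-0.7, 0.3, -1.7]
width: 1.0
gripper_force: 0.0
t: 10.05
ee_pos: [0.5723, -0.2529, 0.1066]
eef_rot: [[-1.0, -0.0, -0.003], [-0.0, 1.0, 0.001], [0.003, 0.001, -1.0]]
contact_force: [-0.6, 0.3, 0.5]
width: 1.0
gripper_force: 0.0
t: 10.72
ee_pos: [0.574, -0.2534, 0.1087]
eef_rot: [[-1.0, -0.0, 0.001], [-0.0, 1.0, -0.0], [-0.001, -0.0, -1.0]]
contact_force: [-1.1, 0.9, 5.3]
width: 0.381
gripper_force: 59.8
```

```bash
python3 -m inch '{"offset":[[0,0,-8],[0,0,-12],[0,0,-16],[0,0,-20],[0,0,-20],[0,0,-20],[0,0,-14],[0,0,0]],"twist":[0,0,0,0,0,0,0,0],"grip":[1,1,1,1,1,1,1,1]}' | grep width
python3 -m inch '{"offset":[[0,12,0],[-2,24,0],[-2,24,0],[-2,24,0],[-2,24,0],[-2,24,0],[-2,24,0],[-2,24,0]],"twist":[0,0,0,0,0,0,0,0],"grip":[1,1,1,1,1,1,1,1]}' |grep ee_
python3 -m inch '{"offset":[[-2,24,0],[-2,24,0],[-2,24,0],[-2,24,0],[-2,24,0],[-2,24,0],[-2,24,0],[-2,24,0]],"twist":[0,0,0,0,0,0,0,0],"grip":[1,1,1,1,1,1,1,1]}'|grep ee_
python3 -m inch '{"offset":[[-2,24,0],[-2,24,0],[-2,24,0],[-2,24,0],[-2,24,0],[-2,24,0],[0,24,0],[0,11.5,0]],"twist":[0,0,0,0,0,0,0,0],"grip":[1,1,1,1,1,1,1,1]}'|grep ee_
python3 -m inch '{"offset":[[0,0,0],[0,0,0],[0,0,0]],"twist":[0,0,0],"grip":[1,1,1]}'
python3 - <<'E'
from h import *
w=viewer.read_camera("wrist");cv2.imwrite("pics/w4.png",w["frame"][:,:,::-1])
for st,ce,m in comps(w,"green",150):
    (x,y),r=cv2.minEnclosingCircle(np.argwhere(m)[:,::-1].astype(np.float32));print(st,x,y,r,wplane(w,x,y,.013))
E
```

```text
width: 0.379
ee_pos: [0.5865, -0.071, 0.2166]
ee_pos: [0.6021, 0.1208, 0.2166]
ee_pos: [0.6132, 0.3029, 0.2162]
t: 13.63
ee_pos: [0.6154, 0.2963, 0.2174]
eef_rot: [[-1.0, 0.001, -0.001], [0.001, 1.0, -0.002], [0.001, -0.002, -1.0]]
contact_force: [-0.6, -0.5, -1.3]
width: 0.383
gripper_force: 59.5
[ 243  163   75   77 4038] 279.59033203125 202.1386260986328 39.28696823120117 [0.61863963 0.29771176]
[ 240  273   79   56 2290] 278.88201904296875 304.60113525390625 39.283477783203125 [0.72675471 0.29691441]
[266 314  26  51 473] 278.5454406738281 339.257568359375 25.50530242919922 [0.77374818 0.29647521]
```

View pics/w4.png

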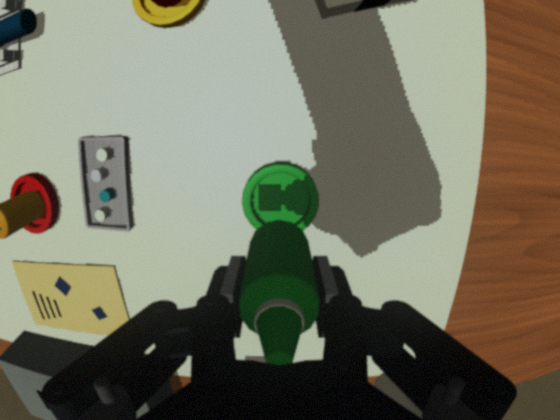

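Green is held upright with the empty green cup at (280,200) aligned, so I'll lower it.

```bash
python3 -m inch '{"offset":[[0,0,15],[0,0,20],[0,0,20],[0,0,20],[0,0,15],[0,0,10],[0,0,6],[0,0,2.5]],"twist":[0,0,0,0,0,0,0,0],"grip":[1,1,1,1,1,1,1,1]}'
python3 -m inch '{"offset":[[0,0,0],[0,0,0],[0,0,0],[0,0,0],[0,0,0],[0,0,0],[0,0,0],[0,0,0]],"twist":[0,0,0,0,0,0,0,0],"grip":[1,1,1,0.5,0.3,0,0,0]}'
python3 -m inch '{"offset":[[0,0,0],[0,0,0],[0,0,-10],[0,0,-20],[0,0,-30],[0,0,-30],[0,0,-20],[0,0,0]],"twist":[0,0,0,0,0,0,0,0],"grip":[0,0,0,0,0,0,0,0]}'
```

```text
t: 14.35
ee_pos: [0.6155, 0.2971, 0.1087]
eef_rot: [[-1.0, 0.001, -0.001], [0.001, 1.0, -0.001], [0.001, -0.001, -1.0]]
contact_force: [0.5, 1.0, 0.2]
width: 0.377
gripper_force: 59.5
t: 15.02
ee_pos: [0.6155, 0.2983, 0.1096]
eef_rot: [[-1.0, -0.0, 0.0], [-0.0, 1.0, 0.0], [-0.0, 0.0, -1.0]]
contact_force: [0.2, -0.8, 0.0]
width: 0.999
gripper_force: 0.0
t: 15.68
ee_pos: [0.6176, 0.2991, 0.2259]
eef_rot: [[-1.0, 0.0, 0.008], [0.0, 1.0, 0.004], [-0.008, 0.004, -1.0]]
contact_force: [0.6, 0.7, 0.2]
width: 0.998
gripper_force: 0.0
```

```bash
python3 -m inch '{"offset":[[12.4,-30.7,0],[12.4,-30.7,0],[12.4,-30.7,0],[12.4,-30.7,0],[12.4,-30.7,0],[12.4,-30.7,0],[12.4,-30.7,0],[12.4,-30.7,0]],"twist":[0,0,0,0,0,0,0,0],"grip":[0,0,0,0,0,0,0,0]}'|grep ee_
python3 -m inch '{"offset":[[12.4,-30.7,0],[12.4,-30.7,0],[12.4,-30.7,0],[12.4,-30.7,0],[12.4,-30.7,0],[12.4,-30.7,0],[12.4,-30.7,0],[12.4,-30.7,0]],"twist":[0,0,0,0,0,0,0,0],"grip":[0,0,0,0,0,0,0,0]}'|grep ee_
python3 -m inch '{"offset":[[0,0,0],[0,0,0],[0,0,0]],"twist":[0,0,0],"grip":[0,0,0]}'
python3 - <<'E'
from h import *
t=viewer.read_camera("top");cv2.imwrite("pics/t2.png",t["frame"][:,:,::-1])
s=viewer.read_camera("side");cv2.imwrite("pics/s2.png",s["frame"][:,:,::-1])
E
```

```text
ee_pos: [0.5154, 0.0512, 0.2197]
ee_pos: [0.4162, -0.1944, 0.2198]
t: 17.27
ee_pos: [0.4172, -0.1927, 0.2195]
eef_rot: [[-1.0, 0.0, 0.0], [0.0, 1.0, 0.0], [-0.0, 0.0, -1.0]]
contact_force: [0.2, -0.1, -0.7]
width: 0.997
gripper_force: 0.0
```

View pics/s2.png

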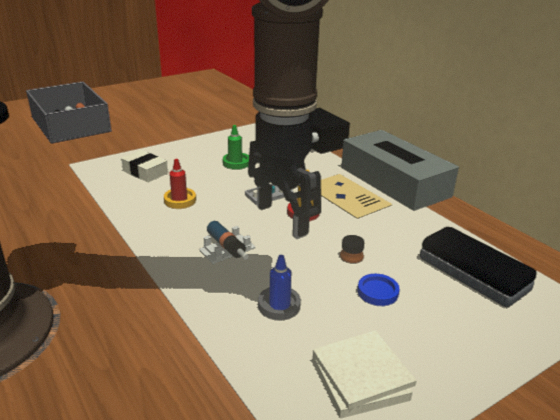

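Green stands in the green cup (235,150), blue in grey (281,290), and the blue cup is empty (379,289). Blue goes next.

```bash
python3 -m inch '{"offset":[[0,0,15],[0,0,22],[0,0,22],[0,0,20],[0,0,15],[0,0,11],[0,0,6.5],[0,0,0]],"twist":[0,0,0,0,0,0,0,0],"grip":[0,0,0,0,0,0,0,0]}'|grep ee_
python3 -m inch '{"offset":[[0,0,0],[0,0,0],[0,0,0],[0,0,0],[0,0,0],[0,0,0],[0,0,0],[0,0,0]],"twist":[0,0,0,0,0,0,0,0],"grip":[0,1,1,1,1,1,1,1]}'
python3 -m inch '{"offset":[[0,0,-8],[0,0,-12],[0,0,-16],[0,0,-20],[0,0,-20],[0,0,-20],[0,0,-14],[0,0,0]],"twist":[0,0,0,0,0,0,0,0],"grip":[1,1,1,1,1,1,1,1]}' | grep width
python3 -m inch '{"offset":[[-12,-5,0],[-24,-9,0],[-26,-9,0],[-26,-9,0],[-26,-10,0],[-25,-9,0],[-17,-6.5,0],[0,0,0]],"twist":[0,0,0,0,0,0,0,0],"grip":[1,1,1,1,1,1,1,1]}'
python3 -m inch '{"offset":[[0,0,0],[0,0,0]],"twist":[0,0],"grip":[1,1]}'
python3 - <<'E'
from h import *
w=viewer.read_camera("wrist");cv2.imwrite("pics/w5.png",w["frame"][:,:,::-1])
for st,ce,m in comps(w,"blue",150):
    (x,y),r=cv2.minEnclosingCircle(np.argwhere(m)[:,::-1].astype(np.float32));print(st,x,y,r,wplane(w,x,y,.013))
E
```

```text
ee_pos: [0.417, -0.1918, 0.1067]
t: 18.7
ee_pos: [0.4174, -0.1932, 0.1085]
eef_rot: [[-1.0, -0.0, 0.001], [-0.0, 1.0, -0.0], [-0.001, -0.0, -1.0]]
contact_force: [-1.7, 1.4, 6.3]
width: 0.387
gripper_force: 59.1
width: 0.384
t: 20.03
ee_pos: [0.5758, -0.2511, 0.2168]
eef_rot: [[-1.0, -0.001, 0.001], [-0.001, 1.0, -0.001], [-0.001, -0.001, -1.0]]
contact_force: [-0.8, 0.2, 0.5]
width: 0.381
gripper_force: 59.6
t: 20.2
ee_pos: [0.5721, -0.2503, 0.2171]
eef_rot: [[-1.0, 0.0, -0.002], [0.0, 1.0, 0.001], [0.002, 0.001, -1.0]]
contact_force: [-0.4, 1.0, 0.1]
width: 0.381
gripper_force: 59.6
[  239   163    80   202 11557] 278.0 263.41790771484375 100.66169738769531 [ 0.6353397  -0.24988869]
```

The cup's top edge sits at row 163, the same as the aligned green case, so I'll lower it.

```bash
python3 -m inch '{"offset":[[0,0,15],[0,0,20],[0,0,20],[0,0,20],[0,0,15],[0,0,10],[0,0,6],[0,0,2.5]],"twist":[0,0,0,0,0,0,0,0],"grip":[1,1,1,1,1,1,1,1]}'
python3 -m inch '{"offset":[[0,0,0],[0,0,0],[0,0,0],[0,0,0],[0,0,0],[0,0,0],[0,0,0],[0,0,0]],"twist":[0,0,0,0,0,0,0,0],"grip":[1,1,1,0.5,0.3,0,0,0]}'
python3 -m inch '{"offset":[[0,0,0],[0,0,0],[0,0,-10],[0,0,-20],[0,0,-30],[0,0,-30],[0,0,-20],[0,0,0]],"twist":[0,0,0,0,0,0,0,0],"grip":[0,0,0,0,0,0,0,0]}'
```

```text
t: 20.92
ee_pos: [0.5726, -0.2503, 0.1089]
eef_rot: [[-1.0, -0.0, -0.001], [-0.0, 1.0, 0.0], [0.001, 0.0, -1.0]]
contact_force: [-0.4, -0.6, -0.8]
width: 0.377
gripper_force: 59.5
t: 21.58
ee_pos: [0.5732, -0.2505, 0.1095]
eef_rot: [[-1.0, -0.0, 0.0], [-0.0, 1.0, -0.0], [-0.0, -0.0, -1.0]]
contact_force: [0.2, 0.0, 1.1]
width: 1.003
gripper_force: 0.0
t: 22.25
ee_pos: [0.5751, -0.2517, 0.2252]
eef_rot: [[-1.0, 0.0, 0.008], [0.0, 1.0, -0.003], [-0.008, -0.003, -1.0]]
contact_force: [0.6, -1.3, -0.5]
width: 0.999
gripper_force: 0.0
```

```bash
python3 -m inch '{"offset":[[-4.7,27,0],[-4.7,27,0],[-4.7,27,0],[-4.7,27,0],[-4.7,27,0],[-4.7,27,0],[-4.7,27,0],[-4.7,27,0]],"twist":[0,0,0,0,0,0,0,0],"grip":[0,0,0,0,0,0,0,0]}'|grep ee_
python3 -m inch '{"offset":[[-4.7,28,0],[-4.7,28,0],[0,0,0],[0,0,0],[0,0,0]],"twist":[0,0,0,0,0],"grip":[0,0,0,0,0]}'
python3 - <<'E'
from h import *
w=viewer.read_camera("wrist");cv2.imwrite("pics/w6.png",w["frame"][:,:,::-1])
E
```

```text
ee_pos: [0.6106, -0.0332, 0.2196]
t: 23.33
ee_pos: [0.6198, 0.0209, 0.2194]
eef_rot: [[-1.0, -0.0, -0.0], [-0.0, 1.0, -0.001], [0.0, -0.001, -1.0]]
contact_force: [-0.1, -0.1, 0.1]
width: 1.0
gripper_force: 0.0
```

View pics/w6.png

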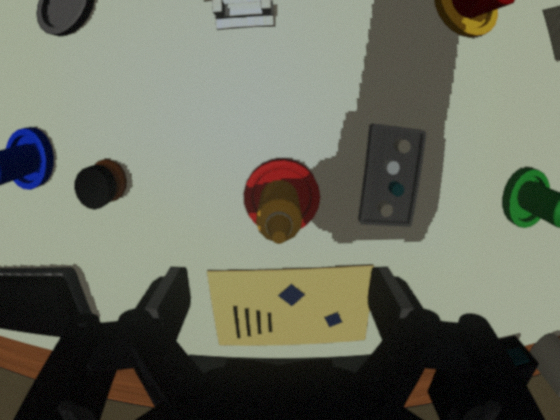

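Yellow is centred in the red cup (281,195). Blue in blue and green in green are both visible and upright. Yellow now goes to the grey cup.

```bash
python3 -m inch '{"offset":[[0,0,15],[0,0,22],[0,0,22],[0,0,20],[0,0,15],[0,0,11],[0,0,6.5],[0,0,0]],"twist":[0,0,0,0,0,0,0,0],"grip":[0,0,0,0,0,0,0,0]}'|grep ee_
python3 -m inch '{"offset":[[0,0,0],[0,0,0],[0,0,0],[0,0,0],[0,0,0],[0,0,0],[0,0,0],[0,0,0]],"twist":[0,0,0,0,0,0,0,0],"grip":[0,1,1,1,1,1,1,1]}'
python3 -m inch '{"offset":[[0,0,-8],[0,0,-12],[0,0,-16],[0,0,-20],[0,0,-20],[0,0,-20],[0,0,-14],[0,0,0]],"twist":[0,0,0,0,0,0,0,0],"grip":[1,1,1,1,1,1,1,1]}' | grep width
python3 -m inch '{"offset":[[10,-10.5,0],[20.5,-21.5,0],[20.5,-21.5,0],[20.5,-21.5,0],[20.5,-21.5,0],[20.5,-21.5,0],[20.5,-21.5,0],[20.5,-21.5,0]],"twist":[0,0,0,0,0,0,0,0],"grip":[1,1,1,1,1,1,1,1]}'|grep ee_
python3 -m inch '{"offset":[[20.5,-21.5,0],[20.5,-21.5,0],[8.5,-10.5,0],[0,0,0],[0,0,0],[0,0,0]],"twist":[0,0,0,0,0,0],"grip":[1,1,1,1,1,1]}'
```

```text
ee_pos: [0.6195, 0.0205, 0.1068]
t: 24.72
ee_pos: [0.6204, 0.0216, 0.1087]
eef_rot: [[-1.0, -0.0, 0.001], [-0.0, 1.0, 0.0], [-0.001, 0.0, -1.0]]
contact_force: [-1.5, -0.2, 6.0]
width: 0.383
gripper_force: 59.3
width: 0.378
ee_pos: [0.4652, -0.1403, 0.2179]
t: 26.55
ee_pos: [0.4177, -0.1924, 0.218]
eef_rot: [[-1.0, -0.001, 0.001], [-0.001, 1.0, 0.0], [-0.001, 0.0, -1.0]]
contact_force: [-0.0, 0.2, -0.5]
width: 0.381
gripper_force: 59.5
```

Same pose as the first parking; place it, then go to red at (.424,.1985).

```bash
python3 -m inch '{"offset":[[0,0,15],[0,0,20],[0,0,20],[0,0,20],[0,0,15],[0,0,10],[0,0,6],[0,0,2.5]],"twist":[0,0,0,0,0,0,0,0],"grip":[1,1,1,1,1,1,1,1]}'|grep ee_
python3 -m inch '{"offset":[[0,0,0],[0,0,0],[0,0,0],[0,0,0],[0,0,0],[0,0,0],[0,0,0],[0,0,0]],"twist":[0,0,0,0,0,0,0,0],"grip":[1,1,1,0.5,0.3,0,0,0]}'
python3 -m inch '{"offset":[[0,0,0],[0,0,0],[0,0,-10],[0,0,-20],[0,0,-30],[0,0,-30],[0,0,-20],[0,0,0]],"twist":[0,0,0,0,0,0,0,0],"grip":[0,0,0,0,0,0,0,0]}'|grep ee_
python3 -m inch '{"offset":[[0,28,0],[-1,28,0],[-1,28,0],[-1,28,0],[-1,28,0],[-1,28,0],[-1,28,0],[-1,28,0]],"twist":[0,0,0,0,0,0,0,0],"grip":[0,0,0,0,0,0,0,0]}'|grep ee_
python3 -m inch '{"offset":[[0,28,0],[0,28,0],[0,28,0],[0,28,0],[0,28,0],[0,27.5,0],[0,0,0],[0,0,0]],"twist":[0,0,0,0,0,0,0,0],"grip":[0,0,0,0,0,0,0,0]}'
python3 - <<'E'
from h import *
w=viewer.read_camera("wrist");cv2.imwrite("pics/w7.png",w["frame"][:,:,::-1])
E
```

```text
ee_pos: [0.4174, -0.1924, 0.1086]
t: 27.88
ee_pos: [0.4172, -0.1931, 0.1095]
eef_rot: [[-1.0, -0.0, 0.0], [-0.0, 1.0, 0.0], [-0.0, 0.0, -1.0]]
contact_force: [0.1, 0.1, 0.3]
width: 1.002
gripper_force: 0.0
ee_pos: [0.4188, -0.194, 0.2239]
ee_pos: [0.4236, 0.0322, 0.2195]
t: 29.88
ee_pos: [0.4235, 0.1997, 0.2191]
eef_rot: [[-1.0, -0.003, -0.001], [-0.003, 1.0, -0.0], [0.001, -0.0, -1.0]]
contact_force: [-0.2, 0.0, 0.6]
width: 0.997
gripper_force: 0.0
```

View pics/w7.png

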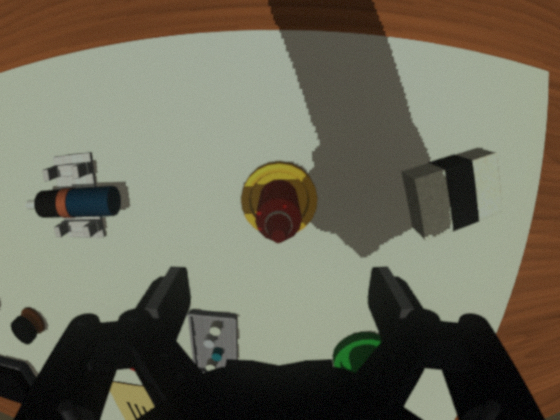

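Red is centred in the yellow cup (279,200). I'll carry it to the red holder.

```bash
python3 -m inch '{"offset":[[0,0,15],[0,0,22],[0,0,22],[0,0,20],[0,0,15],[0,0,11],[0,0,6.5],[0,0,0]],"twist":[0,0,0,0,0,0,0,0],"grip":[0,0,0,0,0,0,0,0]}'|grep ee_
python3 -m inch '{"offset":[[0,0,0],[0,0,0],[0,0,0],[0,0,0],[0,0,0],[0,0,0],[0,0,0],[0,0,0]],"twist":[0,0,0,0,0,0,0,0],"grip":[0,1,1,1,1,1,1,1]}'
python3 -m inch '{"offset":[[0,0,-8],[0,0,-12],[0,0,-16],[0,0,-20],[0,0,-20],[0,0,-20],[0,0,-14],[0,0,0]],"twist":[0,0,0,0,0,0,0,0],"grip":[1,1,1,1,1,1,1,1]}' | grep width
python3 -m inch '{"offset":[[-10,-9,0],[-19.5,-17.6,0],[-19.5,-17.6,0],[-19.5,-17.6,0],[-19.5,-17.6,0],[-19.5,-17.6,0],[-19.5,-17.6,0],[-19.5,-17.6,0]],"twist":[0,0,0,0,0,0,0,0],"grip":[1,1,1,1,1,1,1,1]}'|grep ee_
python3 -m inch '{"offset":[[-19.5,-17.6,0],[-19.5,-17.6,0],[-9.5,-9,0],[0,0,0],[0,0,0],[0,0,0]],"twist":[0,0,0,0,0,0],"grip":[1,1,1,1,1,1]}'
python3 - <<'E'
from h import *
w=viewer.read_camera("wrist");cv2.imwrite("pics/w8.png",w["frame"][:,:,::-1])
for st,ce,m in comps(w,"red",150):print(st)
E
```

```text
ee_pos: [0.4236, 0.1969, 0.1068]
t: 31.27
ee_pos: [0.4243, 0.1986, 0.1085]
eef_rot: [[-1.0, -0.0, 0.001], [-0.0, 1.0, 0.0], [-0.001, 0.0, -1.0]]
contact_force: [-1.5, -0.5, 7.6]
width: 0.38
gripper_force: 59.0
width: 0.378
ee_pos: [0.571, 0.0653, 0.2173]
t: 33.1
ee_pos: [0.618, 0.0235, 0.2174]
eef_rot: [[-1.0, -0.001, -0.002], [-0.001, 1.0, 0.001], [0.002, 0.001, -1.0]]
contact_force: [0.2, 0.4, -0.0]
width: 0.381
gripper_force: 59.5
[  240   162    79   203 11443]
```

View pics/w8.png

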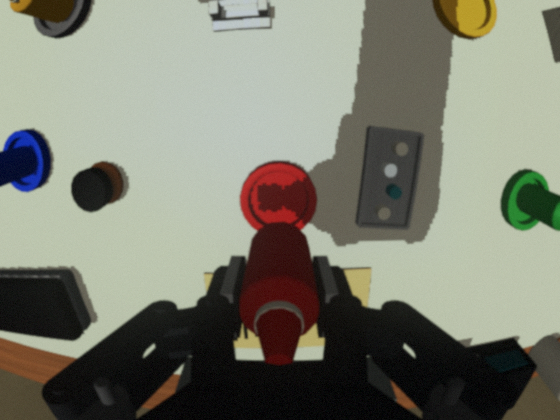

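Red is aligned over the red cup (278,199), and yellow stands in grey. I'll lower red, then fetch yellow.

```bash
python3 -m inch '{"offset":[[0,0,15],[0,0,20],[0,0,20],[0,0,20],[0,0,15],[0,0,10],[0,0,6],[0,0,2.5]],"twist":[0,0,0,0,0,0,0,0],"grip":[1,1,1,1,1,1,1,1]}'|grep ee_
python3 -m inch '{"offset":[[0,0,0],[0,0,0],[0,0,0],[0,0,0],[0,0,0],[0,0,0],[0,0,0],[0,0,0]],"twist":[0,0,0,0,0,0,0,0],"grip":[1,1,1,0.5,0.3,0,0,0]}'
python3 -m inch '{"offset":[[0,0,0],[0,0,0],[0,0,-10],[0,0,-20],[0,0,-30],[0,0,-30],[0,0,-20],[0,0,0]],"twist":[0,0,0,0,0,0,0,0],"grip":[0,0,0,0,0,0,0,0]}'|grep ee_
python3 -m inch '{"offset":[[25.2,-27,0],[25.2,-27,0],[25.2,-27,0],[25.2,-27,0],[25.2,-27,0],[25.2,-27,0],[25.2,-27,0],[25.1,-26.5,0]],"twist":[0,0,0,0,0,0,0,0],"grip":[0,0,0,0,0,0,0,0]}'|grep ee_
python3 -m inch '{"offset":[[0,0,0],[0,0,0],[0,0,0]],"twist":[0,0,0],"grip":[0,0,0]}'
```

```text
ee_pos: [0.6186, 0.0229, 0.1088]
t: 34.48
ee_pos: [0.6191, 0.0221, 0.1095]
eef_rot: [[-1.0, -0.0, 0.0], [-0.0, 1.0, 0.0], [-0.0, 0.0, -1.0]]
contact_force: [0.2, -0.2, 0.5]
width: 0.996
gripper_force: 0.0
ee_pos: [0.6213, 0.022, 0.2252]
ee_pos: [0.4161, -0.1945, 0.2197]
t: 36.07
ee_pos: [0.4181, -0.1931, 0.2197]
eef_rot: [[-1.0, 0.0, 0.001], [0.0, 1.0, 0.0], [-0.001, 0.0, -1.0]]
contact_force: [0.5, 0.1, -0.5]
width: 1.001
gripper_force: 0.0
```

```bash
python3 -m inch '{"offset":[[0,0,15],[0,0,22],[0,0,22],[0,0,20],[0,0,15],[0,0,11],[0,0,6.5],[0,0,0]],"twist":[0,0,0,0,0,0,0,0],"grip":[0,0,0,0,0,0,0,0]}'|grep ee_
python3 -m inch '{"offset":[[0,0,0],[0,0,0],[0,0,0],[0,0,0],[0,0,0],[0,0,0],[0,0,0],[0,0,0]],"twist":[0,0,0,0,0,0,0,0],"grip":[0,1,1,1,1,1,1,1]}'
python3 -m inch '{"offset":[[0,0,-8],[0,0,-12],[0,0,-16],[0,0,-20],[0,0,-20],[0,0,-20],[0,0,-14],[0,0,0]],"twist":[0,0,0,0,0,0,0,0],"grip":[1,1,1,1,1,1,1,1]}' | grep width
python3 -m inch '{"offset":[[0,12,0],[-1,24.5,0],[-1,24.5,0],[-1,24.5,0],[-1,24.5,0],[-1,24.5,0],[-1,24.5,0],[-1,24.5,0]],"twist":[0,0,0,0,0,0,0,0],"grip":[1,1,1,1,1,1,1,1]}'|grep ee_
python3 -m inch '{"offset":[[0,24.5,0],[0,24.5,0],[0,24.5,0],[0,24.5,0],[0,24.5,0],[0,24.5,0],[0,24.5,0],[0,24.5,0]],"twist":[0,0,0,0,0,0,0,0],"grip":[1,1,1,1,1,1,1,1]}'|grep ee_
python3 -m inch '{"offset":[[0,12.5,0],[0,0,0],[0,0,0],[0,0,0]],"twist":[0,0,0,0],"grip":[1,1,1,1]}'
python3 - <<'E'
from h import *
w=viewer.read_camera("wrist");cv2.imwrite("pics/w9.png",w["frame"][:,:,::-1])
E
```

```text
ee_pos: [0.4179, -0.1921, 0.1066]
t: 37.4
ee_pos: [0.4179, -0.1935, 0.1086]
eef_rot: [[-1.0, -0.0, 0.001], [-0.0, 1.0, -0.0], [-0.001, -0.0, -1.0]]
contact_force: [-1.0, 1.9, 5.9]
width: 0.384
gripper_force: 58.9
width: 0.387
ee_pos: [0.4241, -0.0088, 0.2176]
ee_pos: [0.424, 0.187, 0.2175]
t: 39.73
ee_pos: [0.4243, 0.1974, 0.2175]
eef_rot: [[-1.0, 0.001, -0.001], [0.001, 1.0, -0.001], [0.001, -0.001, -1.0]]
contact_force: [0.0, 0.3, -0.8]
width: 0.379
gripper_force: 59.5
```

View pics/w9.png

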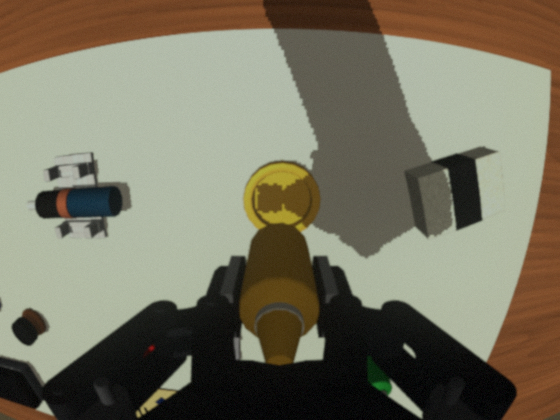

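Yellow is aligned over the yellow cup (281,199). I'll place it and retreat.

```bash
python3 -m inch '{"offset":[[0,0,15],[0,0,20],[0,0,20],[0,0,20],[0,0,15],[0,0,10],[0,0,6],[0,0,2.5]],"twist":[0,0,0,0,0,0,0,0],"grip":[1,1,1,1,1,1,1,1]}'|grep ee_
python3 -m inch '{"offset":[[0,0,0],[0,0,0],[0,0,0],[0,0,0],[0,0,0],[0,0,0],[0,0,0],[0,0,0]],"twist":[0,0,0,0,0,0,0,0],"grip":[1,1,1,0.5,0.3,0,0,0]}'
python3 -m inch '{"offset":[[0,0,0],[0,0,0],[0,0,-10],[0,0,-20],[0,0,-30],[0,0,-30],[0,0,-30],[0,0,-20]],"twist":[0,0,0,0,0,0,0,0],"grip":[0,0,0,0,0,0,0,0]}'|grep ee_
python3 -m inch '{"offset":[[0,30,-5],[0,30,-5],[0,30,-5],[0,30,-5],[0,30,-5],[0,30,-5],[0,30,-5],[0,30,-5]],"twist":[0,0,0,0,0,0,0,0],"grip":[0,0,0,0,0,0,0,0]}'|grep ee_
python3 -m inch '{"offset":[[0,0,0],[0,0,0],[0,0,0],[0,0,0]],"twist":[0,0,0,0],"grip":[0,0,0,0]}'
python3 - <<'E'
from h import *
w=np.hstack([viewer.read_camera(n)["frame"] for n in("top","side")])[:,:,::-1];cv2.imwrite("pics/end.png",cv2.resize(w,(800,300),interpolation=cv2.INTER_AREA))
E
```

```text
ee_pos: [0.4245, 0.1979, 0.1088]
t: 41.12
ee_pos: [0.4246, 0.1986, 0.1095]
eef_rot: [[-1.0, -0.0, 0.0], [-0.0, 1.0, 0.0], [-0.0, 0.0, -1.0]]
contact_force: [0.5, -0.4, -0.3]
width: 0.996
gripper_force: 0.0
ee_pos: [0.425, 0.1987, 0.2529]
ee_pos: [0.4242, 0.4398, 0.2905]
t: 42.78
ee_pos: [0.4249, 0.4372, 0.2895]
eef_rot: [[-1.0, 0.001, 0.0], [0.001, 1.0, -0.001], [-0.0, -0.001, -1.0]]
contact_force: [-1.1, 0.2, -0.3]
width: 1.003
gripper_force: 0.0
```

View pics/end.png

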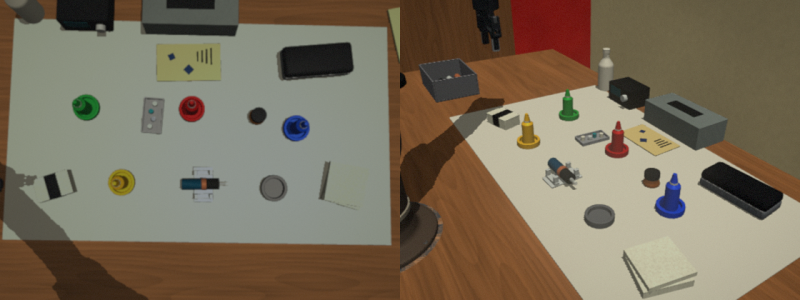

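All four bottles stand upright in their own colours: green (87,107), red (192,108), yellow (121,182) and blue (296,128) in the top view. Grey is empty (273,188) and the machine is undisturbed.

```bash
python3 -c "
from station import finish_job
print(finish_job())"
```

```text
the job is handed in; nothing more can be done
None
```

The job is handed in at about 43 s of the 141 s allowed: each ink bottle stands upright in the holder of its own colour, the grey holder is empty, and the tattoo machine was left undisturbed on its rest.

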